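# Pop the battery hatch of a bench meter

## Task

Press the black hatch on top of the bench meter down once, at the end with the round finger mark, until its push-push latch lets go; then take the fingers away so that it springs up, and see that it stays open. Only press it: do not push the hatch down again after it has popped, do not lift or shove the meter, and leave the bottle, spool, jar and screwdriver beside it where they are.

Things in the scene. Friction and masses are not known exactly. Their poses are not given: they have to be found in the camera images.
- meter: grey box-shaped bench meter, loose on the bench on a flat underside, about 1.6 kg, 200 (x) x 140 (y) x 62 (z) mm, rubber corner posts. Origin: centre of its underside; z up. Its display and knob are on its top in the strip at -x (roughly the robot's side, nothing there above 70 mm); the battery hatch is on its top behind them.
- hatch (a joint): angle of the battery hatch, rad: 0 to 0.012 latched shut; negative pressed in (latch lets go by -0.06 = 5 mm down at the finger mark; springy hard stop from -0.092 = 7 mm); positive open, end stop 1.2. It stays down while pressed. When the latch has let go and the fingers leave (upward, towards its free end), a spring swings it up in about 1 s and keeps it there. Pushed fully down again it would catch again.
- hatch_hinge (a point): middle of the hatch's hinge axis, which runs along the meter's y, 60 mm to +x of the meter's centre, 66 mm above its underside. The hatch is a black plate 90 mm long, 64 wide, 10 thick; shut, its flat top is 73 to 74 mm above the bench, 11 mm proud of the meter's top. Its free end, with the latch under it, lies to the meter's -x and swings up.
- hatch_press (a point): the place to press: centre of the round finger mark (raised grey ring, 19 mm) on the hatch's top face, 75 mm from the hinge and 15 mm from the free end. A spring resists with 2 to 4 N here until the hard stop. Moves with the hatch; its axes are the hatch's: shut, z is up and -x points to the free end.
- hatch_edge (a point): middle of the upper edge of the hatch's free end, 15 mm beyond the finger mark as seen from the hinge. Moves with the hatch.
- latch (a joint): the small steel cam plate of the latch inside the meter, under the free end, moved only by the hatch's pin; value in m: 0 latched, above +0.004 the latch has let go, about -0.008 after the hatch has popped up (ready to catch again).
- flux: white plastic bottle with black cap, loose, 34 mm diameter, 85 mm tall, stands beside the meter. Origin: centre of its underside.
- spool: aluminium solder spool, loose, standing on a flange, 50 mm diameter, 36 mm tall. Origin: centre of its underside.
- jar: small clear screw jar with a metal lid, loose, 44 mm diameter, 45 mm tall. Origin: centre of its underside.
- driver: black-handled screwdriver, loose, 150 mm long, lying flat behind the meter (on its +x side). Origin under its middle; x along it.
Things that resemble listed ones, but are neither listed nor needed, are in the scene too. Leave any blue look-alike of the meter alone.

How it is judged:
By the outcome, as a careful person would: the job done as asked, in the order asked, and still so for the second after the job is handed in, with the robot touching nothing.
It also fails if it takes over 32 s, if anything falls off the work surface, if the arm or the gripper's body presses on something with over 40 N, if the wrist force passes 120 N, or if a joint passes its speed limit or range.

## Robot

A 6-joint arm with a two-finger parallel gripper is mounted at the origin on the work surface. World frame = base frame: x ahead of the robot, y to its left, z up, the work surface at z = 0. Lengths are in m, angles in degrees, forces in N, time in s.
With the tool pointing down it reaches from about 0.4 to 0.825 m from the base axis. Payload 7 kg.
Tool frame: the origin (TCP) lies at the very end of the fingers, on their centre line; the grasp point (between the pads) lies 19 mm behind it (r.grasp_offset is the z of the grasp point in the tool frame, in m); z points along the fingers, y is the direction in which the jaws open and shut (so a half turn about z gives the same grasp; the last joint's range is limited). The gripper opens to 88 mm and grips with 3 to 60 N. Pads are 19 mm wide; open, the fingers measure 130 mm over their backs; the gripper's body (78 mm by 193 mm) begins 47 mm behind the grasp point.
Start: joints at [-49.899, 20.546, 0.682, 0, -70.136, -16.507], TCP at [0.27, -0.619, 0.227] pointing down, gripper open.
Joint ranges: [-176.03, 176.03], [-82.01, 121.73], [-58.28, 71.71], [-173.87, 95.51], [-174.79, -0.11], [-173.66, 173.66]. Speed limits (degrees/s): [136.94, 136.94, 172.46, 180, 180, 180].

## Interface

Orientations are given as [roll, pitch, yaw] about the fixed x, y, z axes, in that order (R = Rz(yaw) Ry(pitch) Rx(roll)).
In Python, from plant import r gives the robot as it stands.
- The arm moves only by the tool carry_out, never from a script. Its argument "plan" is a list of rows, each a list of 6 numbers: the shift along the world's x, y, z in m, then the turn, a rotation vector about the world's x, y, z in rad. In form: [[tx, ty, tz, wx, wy, wz], ...]. A call has 1 to 12 rows; each row shifts and turns the pose as measured when the row begins; what a row does not reach is not made up. A row lasts 1/12 s, in which the tool goes at most 41.7 mm and 7.16 degrees, less where a joint would pass 70% of its speed; a pose out of reach is approached as far as the arm can. A call with a gripper value outside its range is refused whole. "fingers" is the closure, from -1 (fully open) to 1 (shut), set as the call begins (left out, the last holds). The fingers move at their own pace and stop on an object; "force" is the grip in N (left out, the last holds). Time passes only in rows, so rows that do not move let the fingers close. It gives the time, the measured TCP pose, the force and the opening at its end, in the units of the state.
- r.get_state(): the state, without advancing time (a new reading comes with each control period).
- r.capture(name): name is "side" or "top"; returns the picture (400x640x3 uint8, red, green, blue); there is no depth.
- r.camera_model(name): a dict with "fov_y" (degrees; the focal length in pixels is half the picture's height over the tangent of half this angle, whatever the lens; pixels are square), "cx", "cy" (the principal point, pixels), "k1" (the pictures are not rectified: a ray, as slopes to the right and down, at radius r is drawn at 1 + k1 r^2 times it, then the intrinsics apply), "R" (3x3) and "t" (3): a world point X has camera coordinates R X + t. Camera axes: x right, y down, z forward; pixel columns grow to the right and rows downward; lengths in m; the calibration is good to about 2 mm. A picture is of the moment at which its call begins. camera_model takes no time and is no camera call.
- r.close_job(): hands the job in, once; it reports no verdict.
The state is a dict: "time_s": time; "joints": joint angles; "qd": joint speeds; "joint_torque": joint torques, N m; "tcp_pos": TCP position; "eef_rot": TCP orientation; "contact_force": force on the tool from outside, world axes, zero at the start; "moment": the same for the moment, N m; "gripper_width": finger opening in m.
Only numpy, scipy, OpenCV 4.12 (cv2) and the standard library are available. Lean on these libraries where they do the work, as an engineer would, in place of code of your own. Each camera call takes 0.05 s, during which the arm holds its last target.

## Working session

There is one attempt and no reset: what is moved stays moved. The work goes in short steps, Python scripts to look and compute and a tool call to move; the robot and the scene stay as the last step left them, time stands still between calls to the robot, and variables do not carry over. Pictures are saved under pics/ and viewed, and the job is handed in when it is done.

Besides the shell and the picture viewer there is one more tool, called after "Emit:" by a JSON object that holds its "op" and its "data", one argument or row to a line. carry_out: Moves the arm, as the interface text tells. Its arguments: {"type":"object","properties":{"plan":{"type":"array"},"fingers":{"type":"number"},"force":{"type":"number"}},"required":["plan"]}

```bash
mkdir -p pics; ls; python3 - <<'E'
from plant import r
import cv2
s=r.get_state(); print(s)
for n in("side","top"):
    im=r.capture(n); cv2.imwrite(f"pics/{n}0.png",im[:,:,::-1]); m=r.camera_model(n); print(n,m)
E
```

```text
pics
{'time_s': 0.0, 'joints': array([-4.98999059e+01,  2.05908721e+01,  6.33830404e-01, -1.96298331e-02,
       -7.01356077e+01, -1.65071183e+01]), 'qd': array([-0.01256085, -0.03164445, -0.01711435, -0.05354034, -0.02340718,
        0.02796116]), 'joint_torque': array([-1.62929398e-03, -5.82717812e+01,  2.93046552e+01,  6.99687481e+00,
        6.84214581e-03, -1.89465595e-04]), 'tcp_pos': array([ 0.26994009, -0.6181423 ,  0.22563101]), 'eef_rot': array([ 1.79905926e+02, -8.63461722e-03, -1.56413702e+02]), 'contact_force': array([ 0.27464868, -0.62392133, -0.91863509]), 'moment': array([0.00247031, 0.03416363, 0.02365264]), 'gripper_width': 0.08773125113300681}
side {'fov_y': 50.40980504735097, 'cx': 318.7004845535061, 'cy': 196.21332371174918, 'k1': -0.0877806667029232, 'R': array([[-0.69003823, -0.72377111,  0.00161816],
       [-0.41443742,  0.3932868 , -0.82071135],
       [ 0.59337076, -0.56699284, -0.57134076]]), 't': array([0.53680115, 0.2090582 , 0.89384011])}
top {'fov_y': 42.6837995434752, 'cx': 315.35911165800485, 'cy': 197.17783184766446, 'k1': -0.06911937562038947, 'R': array([[-0.02434384, -0.99958508, -0.01539612],
       [-0.98847761,  0.02636911, -0.14905262],
       [ 0.14939676,  0.01159021, -0.9887094 ]]), 't': array([0.21839054, 0.57090078, 1.38330941])}
```

View pics/side0.png

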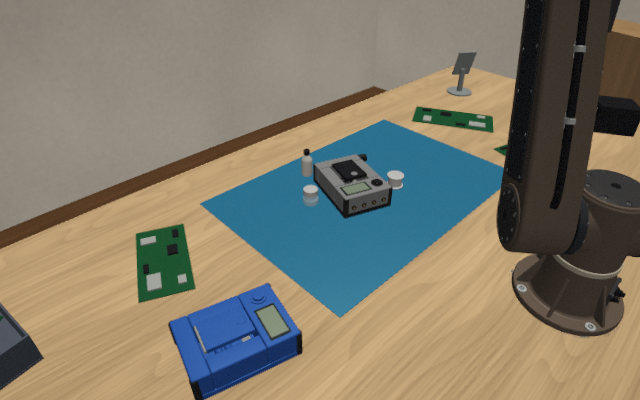

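View pics/top0.png

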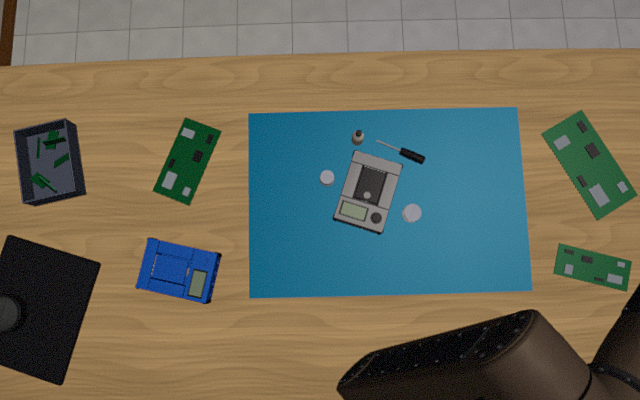

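The grey meter is at top (368,193) and side (352,183). The blue look-alike is at top (180,270) and side (235,337). The grey one fits: black hatch, grey ring, with the bottle, jar, spool and driver around it. I'll confirm it in a crop.

```bash
python3 - <<'E'
import cv2,numpy as np
a=cv2.imread("pics/top0.png")[120:250,305:440]; b=cv2.imread("pics/side0.png")[135:235,290:415]
a=cv2.resize(a,(395,380),interpolation=cv2.INTER_CUBIC)
b=cv2.resize(b,(400,320),interpolation=cv2.INTER_CUBIC)
c=np.zeros((380,800,3),np.uint8); c[:,:395]=a; c[:320,400:]=b
cv2.imwrite("pics/crop0.png",c)
E
```

```text
(no output)
```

View pics/crop0.png

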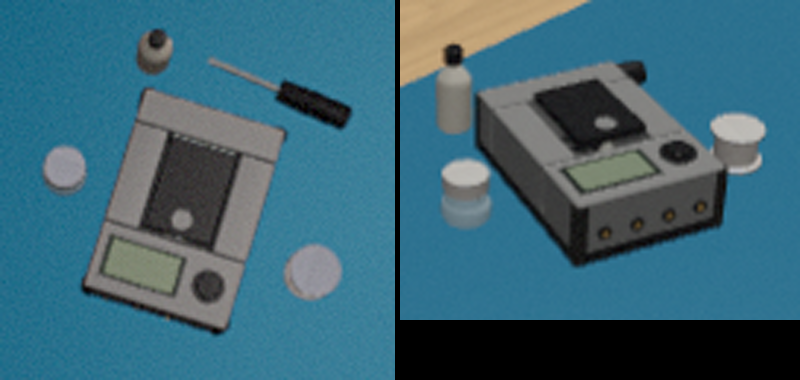

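The crop shows the grey meter with its black hatch. The finger mark is at about top (367,195) and side (354,173), and the latched end faces the display. Next I'll measure the mark and hatch.

```bash
cat > h.py <<'E'
import numpy as np,cv2
from plant import r
def K(m):
    f=200/np.tan(np.radians(m["fov_y"])/2); return np.array([[f,0,m["cx"]],[0,f,m["cy"]],[0,0,1.]])
def ray(n,px):
    m=r.camera_model(n); u=cv2.undistortPoints(np.array([[px]],float),K(m),np.array([m["k1"],0,0,0.]))[0,0]
    R=np.array(m["R"]); return -R.T@np.array(m["t"]), R.T@np.array([u[0],u[1],1])
def plane(n,px,z):
    o,d=ray(n,px); return o+d*(z-o[2])/d[2]
def tri(p,q):
    o,d=ray("top",p);o2,d2=ray("side",q)
    s=np.linalg.lstsq(np.c_[d,-d2],o2-o,rcond=None)[0]
    a=o+d*s[0];b=o2+d2*s[1]; return (a+b)/2,np.linalg.norm(a-b)
def proj(n,X):
    m=r.camera_model(n); rv=cv2.Rodrigues(np.array(m["R"]))[0]
    return cv2.projectPoints(np.array([X],float),rv,np.array(m["t"]),K(m),np.array([m["k1"],0,0,0.]))[0][0,0]
E
python3 - <<'E'
from h import *
def ring(f,c,w):
    g=cv2.cvtColor(cv2.imread(f),cv2.COLOR_BGR2GRAY).astype(float)
    x,y=c; p=g[y-w:y+w+1,x-w:x+w+1]; print(p.astype(int))
    wt=np.clip(p-75,0,None); yy,xx=np.mgrid[-w:w+1,-w:w+1]
    wt=wt*((xx**2+yy**2)<=w*w+1)
    return x+(wt*xx).sum()/wt.sum(), y+(wt*yy).sum()/wt.sum()
p=ring("pics/top0.png",(367,195),6);q=ring("pics/side0.png",(354,173),6)
print(p,q,tri(p,q)); print(plane("top",p,.074),plane("side",q,.074))
# black hatch mask
im=cv2.imread("pics/top0.png");g=im.max(2);m=((g<75)*255).astype(np.uint8);m[:160]=0;m[210:]=0;m[:,:340]=0;m[:,400:]=0
cs,_=cv2.findContours(m,0,2);c=max(cs,key=cv2.contourArea);R=cv2.minAreaRect(c);print(R)
b=cv2.boxPoints(R)
for k in b: print(k,plane("top",k,.0735))
# meter top grey
hsv=cv2.cvtColor(im,cv2.COLOR_BGR2HSV);m=((hsv[...,1]<70)*255).astype(np.uint8)
k=np.zeros_like(m);k[146:238,328:405]=1;m*=k
cs,_=cv2.findContours(m,0,2);c=max(cs,key=cv2.contourArea);R=cv2.minAreaRect(c);print(R)
for k in cv2.boxPoints(R): print(k,plane("top",k,.062))
E
```

```text
[[ 54  51  52  54  51  48  54  55  49  51  56  60  54]
 [ 47  54  58  51  55  53  52  53  55  53  55  59  52]
 [ 56  55  52  54  71  87  77  72  68  54  56  53  59]
 [ 54  50  56  77 118 123 121 109  95  58  50  61  60]
 [ 53  54  63 108 137 136 132 137 130  73  54  58  62]
 [ 49  55  84 132 139 134 135 137 131 104  58  55  53]
 [ 49  47  78 139 135 133 129 135 135 109  65  54  56]
 [ 51  52  69 128 135 132 137 138 133 101  63  57  53]
 [ 57  49  59 103 125 133 129 128 115  73  62  65  59]
 [ 47  38  46  59  81 100 107  89  59  55  57  55  60]
 [ 45  40  42  47  50  52  55  50  52  50  56  61  60]
 [ 71  72  60  44  59  63  47  52  49  61  62  60  59]
 [ 86  86  78  70  95  94  62  39  38  49  54  49  61]]
[[ 31  34  31  33  32  31  35  31  31  31  32  53 112]
 [ 34  30  36  34  31  33  32  28  32  30  27  34  51]
 [ 32  32  33  28  29  31  29  33  31  31  29  32  34]
 [ 33  29  34  27  33  34  40  34  30  35  28  32  25]
 [ 35  31  32  48  72  70  85  67  47  38  32  30  32]
 [ 33  31  38  96 128 123 130 115  96  61  35  32  31]
 [ 35  31  49 117 130 131 132 132 131  91  44  29  35]
[... 568 characters left out ...]
074     ] [0.57167112 0.06532623 0.074     ]
((369.5994873046875, 185.0302734375), (26.37092399597168, 35.064178466796875), 16.927513122558594)
[351.8806  197.96367] [0.56707223 0.10381812 0.0735    ]
[362.08997 164.41869] [0.65977614 0.07238653 0.0735    ]
[387.31836 172.09688] [0.63636568 0.00384113 0.0735    ]
[377.109   205.64186] [0.54411433 0.0358877  0.0735    ]
((367.3576354980469, 191.95553588867188), (51.24364471435547, 73.91255187988281), 17.354022979736328)
[331.879  219.5872] [0.51044758 0.15987961 0.062     ]
[353.92526 149.03917] [0.70673697 0.09251982 0.062     ]
[402.83627 164.32387] [ 0.6595111  -0.04188378  0.062     ]
[380.79   234.8719] [0.46510661 0.02794301 0.062     ]
```

Emit:
{"op": "carry_out", "data": {
  "plan": [
    [0.016,0.036,0,0,0,-0.06],
    [0.016,0.036,0,0,0,-0.06],
    [0.016,0.036,0,0,0,-0.06],
    [0.016,0.036,0,0,0,-0.06],
    [0.016,0.036,0,0,0,-0.06],
    [0.016,0.036,0,0,0,-0.06],
    [0.016,0.036,0,0,0,-0.06],
    [0.016,0.036,0,0,0,-0.06],
    [0.016,0.036,0,0,0,-0.06],
    [0.016,0.036,0,0,0,-0.06],
    [0.016,0.036,0,0,0,-0.06],
    [0.016,0.036,0,0,0,-0.06]
  ],
  "fingers": 1,
  "force": 20
}}

```text
time_s: 1.1
tcp_pos: [0.4596, -0.1711, 0.2186]
eef_rot: [179.5, -0.4, 159.8]
contact_force: [0.8, -1.1, -0.1]
gripper_width: 0.0132
```

Emit:
{"op": "carry_out", "data": {
  "plan": [
    [0.016,0.034,-0.004,0,0,0],
    [0.016,0.034,-0.004,0,0,0],
    [0.016,0.034,-0.004,0,0,0],
    [0.016,0.034,-0.004,0,0,0],
    [0.016,0.034,-0.004,0,0,0],
    [0.016,0.034,-0.004,0,0,0],
    [0,0,0,0,0,0],
    [0,0,0,0,0,0]
  ]
}}

```text
time_s: 1.77
tcp_pos: [0.5591, 0.0518, 0.1925]
eef_rot: [179.4, -0.4, 159.9]
contact_force: [-0.5, -0.3, -0.2]
gripper_width: 0.0003
```

```bash
python3 - <<'E'
from plant import r
for k,v in r.get_state().items(): print(k,v)
E
```

```text
time_s 1.7667
joints [  24.77996787   11.44440372  -16.2744314    -0.76061757  -62.16769117
 -134.49105054]
qd [ 2.77797509  2.54733413  1.44207188 -0.08923221  0.82384781 -1.54109518]
joint_torque [  0.57362521 -43.09394717  28.00453663   6.51317149   0.06344469
  -0.1491129 ]
tcp_pos [0.55912648 0.05177096 0.192535  ]
eef_rot [179.441606    -0.39239817 159.93637024]
contact_force [-0.53918523 -0.31013372 -0.24476138]
moment [-0.13826039 -0.00213999 -0.00203978]
gripper_width 0.00027141416939208064
```

Emit:
{"op": "carry_out", "data": {
  "plan": [
    [0.011,0.011,-0.02,0,0,0.02],
    [0,0,-0.025,0,0,0],
    [0,0,-0.025,0,0,0],
    [0,0,-0.018,0,0,0],
    [0,0,0,0,0,0],
    [0,0,0,0,0,0],
    [0,0,0,0,0,0]
  ]
}}

```text
time_s: 2.35
tcp_pos: [0.5694, 0.0605, 0.1026]
eef_rot: [179.4, -0.4, 161.1]
contact_force: [0.5, -0.6, -0.1]
gripper_width: 0.0005
```

```bash
python3 - <<'E'
from h import *
s=r.get_state()
for k in("time_s","tcp_pos","eef_rot","contact_force","qd"): print(k,s[k])
a=r.capture("top")[...,::-1];b=r.capture("side")[...,::-1]
cv2.imwrite("pics/top1.png",a);cv2.imwrite("pics/side1.png",b)
c=np.zeros((400,800,3),np.uint8); c[:380,:395]=cv2.resize(a[120:250,305:440],(395,380)); c[:400,400:]=cv2.resize(b[115:215,290:390],(400,400))
cv2.imwrite("pics/crop1.png",c)
E
```

```text
time_s 2.35
tcp_pos [0.56941594 0.06048593 0.10261361]
eef_rot [179.44487128  -0.36259611 161.08470904]
contact_force [ 0.50850735 -0.61294363 -0.12699713]
qd [-0.6346077  -0.64605875  0.65906893  0.42676581 -0.83018423  0.1464523 ]
```

View pics/crop1.png

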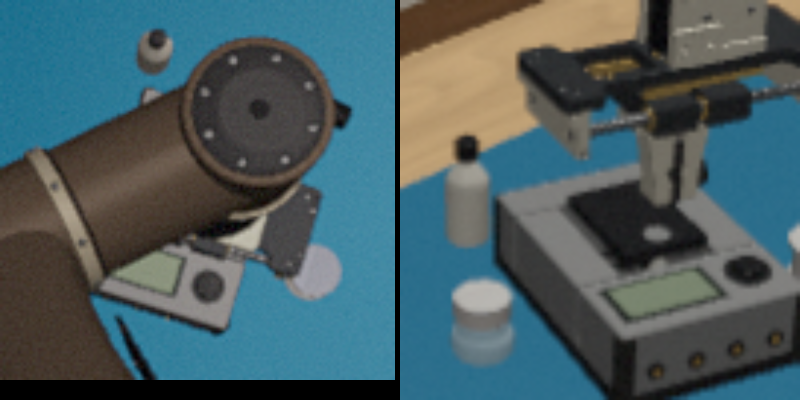

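The closed fingers are above the finger mark and lined up with the hatch, and nothing has moved. Side view: finger tip at about (359,165), mark at (354,173). Now down in small steps.

Emit:
{"op": "carry_out", "data": {
  "plan": [
    [0.002,0.003,-0.01,0,0,0],
    [0.001,0.001,-0.008,0,0,0],
    [0,0,-0.004,0,0,0],
    [0,0,0,0,0,0],
    [0,0,0,0,0,0]
  ]
}}

```text
time_s: 2.87
tcp_pos: [0.5755, 0.0658, 0.0828]
eef_rot: [179.1, 0.0, 161.1]
contact_force: [-0.2, 0.4, -0.4]
gripper_width: 0.0007
```

```bash
python3 - <<'E'
from h import *
s=r.get_state()
for k in("time_s","tcp_pos","eef_rot","contact_force"): print(k,s[k])
print(proj("side",s["tcp_pos"]))
b=r.capture("side")[...,::-1]
cv2.imwrite("pics/side2.png",b)
cv2.imwrite("pics/crop2.png",cv2.resize(b[130:210,310:410],(800,600)))
E
```

```text
time_s 2.8667
tcp_pos [0.5754561  0.06580201 0.08277128]
eef_rot [1.79126316e+02 9.39610593e-03 1.61091969e+02]
contact_force [-0.22772411  0.35699179 -0.37890632]
[352.72554214 169.8394925 ]
```

View pics/crop2.png

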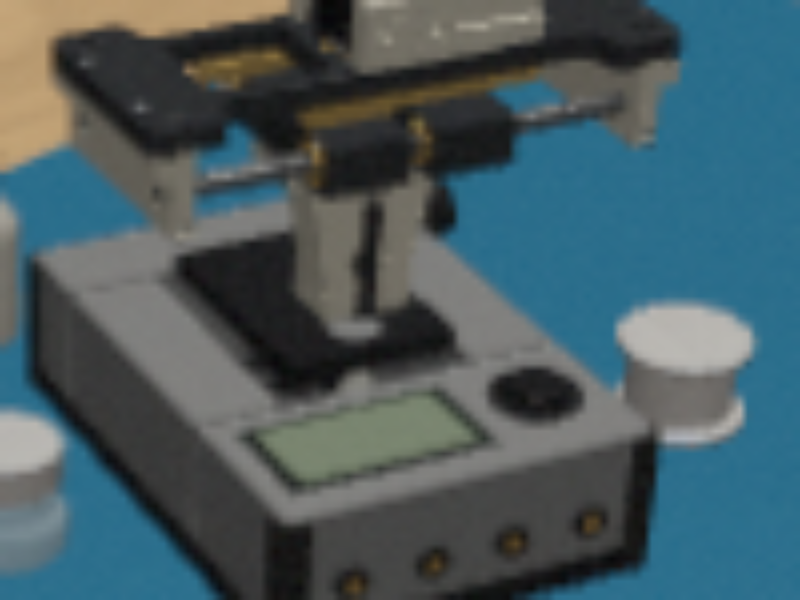

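Emit:
{"op": "carry_out", "data": {
  "plan": [
    [-0.004,-0.001,-0.003,0,0,0],
    [0,0,-0.002,0,0,0],
    [0,0,0,0,0,0],
    [0,0,0,0,0,0]
  ]
}}

```text
time_s: 3.25
tcp_pos: [0.5709, 0.0648, 0.0776]
eef_rot: [179.1, 0.0, 161.1]
contact_force: [-1.0, -0.7, -0.2]
gripper_width: 0.0007
```

```bash
python3 - <<'E'
from h import *
s=r.get_state()
for k in("time_s","tcp_pos","eef_rot","contact_force"): print(k,s[k])
E
```

```text
time_s 3.25
tcp_pos [0.57093868 0.06476145 0.07756947]
eef_rot [1.79122640e+02 1.33272124e-02 1.61104700e+02]
contact_force [-1.00292351 -0.71055182 -0.15881226]
```

Emit:
{"op": "carry_out", "data": {
  "plan": [
    [0,0,-0.003,0,0,0],
    [0,0,-0.002,0,0,0],
    [0,0,0,0,0,0],
    [0,0,0,0,0,0]
  ]
}}

```text
time_s: 3.58
tcp_pos: [0.5711, 0.0649, 0.0728]
eef_rot: [179.1, 0.1, 161.1]
contact_force: [-1.4, 1.0, 3.3]
gripper_width: 0.0006
```

Emit:
{"op": "carry_out", "data": {
  "plan": [
    [0,0,-0.002,0,0,0],
    [0,0,0,0,0,0]
  ]
}}

```text
time_s: 3.75
tcp_pos: [0.5711, 0.0649, 0.071]
eef_rot: [179.1, 0.1, 161.1]
contact_force: [-1.0, -0.3, 2.6]
gripper_width: 0.0002
```

Emit:
{"op": "carry_out", "data": {
  "plan": [
    [0,0,-0.002,0,0,0],
    [0,0,-0.001,0,0,0],
    [0,0,0,0,0,0]
  ]
}}

```text
time_s: 4.0
tcp_pos: [0.5711, 0.0649, 0.068]
eef_rot: [179.1, 0.1, 161.1]
contact_force: [-0.5, 0.1, 2.8]
gripper_width: 0.0004
```

Emit:
{"op": "carry_out", "data": {
  "plan": [
    [0,0,-0.001,0,0,0],
    [0,0,0,0,0,0]
  ]
}}

```text
time_s: 4.17
tcp_pos: [0.5711, 0.065, 0.0669]
eef_rot: [179.1, 0.1, 161.1]
contact_force: [-1.6, 0.2, 2.9]
gripper_width: 0.0005
```

```bash
python3 - <<'E'
from h import *
s=r.get_state()
for k in("time_s","tcp_pos","eef_rot","contact_force"): print(k,s[k])
b=r.capture("side")[...,::-1]
cv2.imwrite("pics/side3.png",b)
cv2.imwrite("pics/crop3.png",cv2.resize(b[130:210,310:410],(800,600)))
E
```

```text
time_s 4.1667
tcp_pos [0.57112558 0.06495349 0.06689899]
eef_rot [1.79086432e+02 6.28159952e-02 1.61130710e+02]
contact_force [-1.56610559  0.24200924  2.9466622 ]
```

View pics/crop3.png

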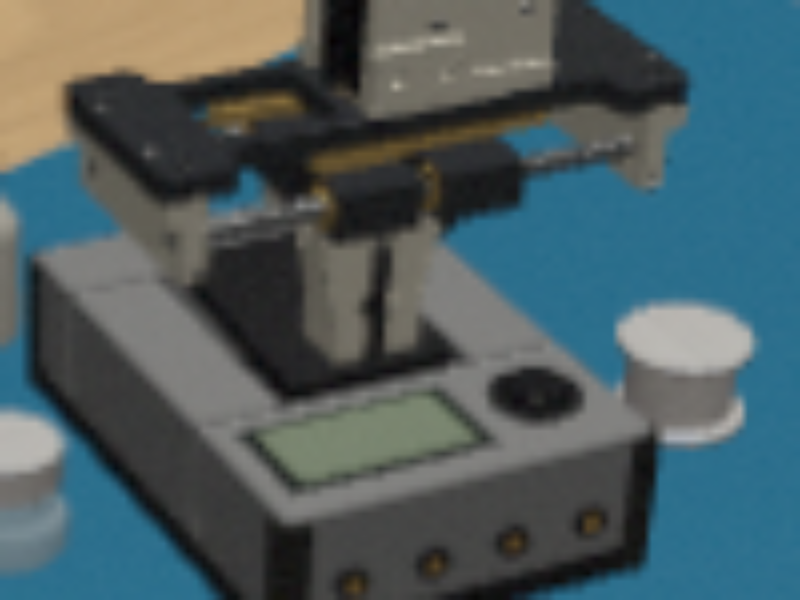

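Emit:
{"op": "carry_out", "data": {
  "plan": [
    [0,0,-0.001,0,0,0],
    [0,0,0,0,0,0]
  ]
}}

```text
time_s: 4.38
tcp_pos: [0.5712, 0.0649, 0.0664]
eef_rot: [179.1, 0.1, 161.1]
contact_force: [-3.2, -0.4, 6.6]
gripper_width: 0.0006
```

Emit:
{"op": "carry_out", "data": {
  "plan": [
    [-0.006,0.002,0.03,0,0,0],
    [-0.02,0.007,0.034,0,0,0],
    [-0.022,0.007,0.032,0,0,0],
    [-0.022,0.007,0.032,0,0,0],
    [-0.022,0.007,0.032,0,0,0],
    [-0.022,0.007,0.032,0,0,0],
    [-0.022,0.007,0.032,0,0,0],
    [0,0,0,0,0,0],
    [0,0,0,0,0,0],
    [0,0,0,0,0,0],
    [0,0,0,0,0,0],
    [0,0,0,0,0,0]
  ]
}}

```text
time_s: 5.38
tcp_pos: [0.428, 0.1084, 0.2954]
eef_rot: [179.0, -0.1, 161.0]
contact_force: [0.2, -0.2, 1.0]
gripper_width: 0.0001
```

```bash
python3 - <<'E'
from h import *
s=r.get_state()
for k in("time_s","tcp_pos","eef_rot","contact_force"): print(k,s[k])
b=r.capture("side")[...,::-1];a=r.capture("top")[...,::-1]
cv2.imwrite("pics/side4.png",b);cv2.imwrite("pics/top4.png",a)
c=np.zeros((400,800,3),np.uint8); c[:380,:395]=cv2.resize(a[120:250,305:440],(395,380)); c[:400,400:]=cv2.resize(b[115:215,290:390],(400,400))
cv2.imwrite("pics/crop4.png",c)
E
```

```text
time_s 5.3833
tcp_pos [0.42801135 0.10844958 0.29536449]
eef_rot [ 1.79041649e+02 -9.75792434e-02  1.60982089e+02]
contact_force [ 0.2396572  -0.21910939  1.01427121]
```

View pics/crop4.png

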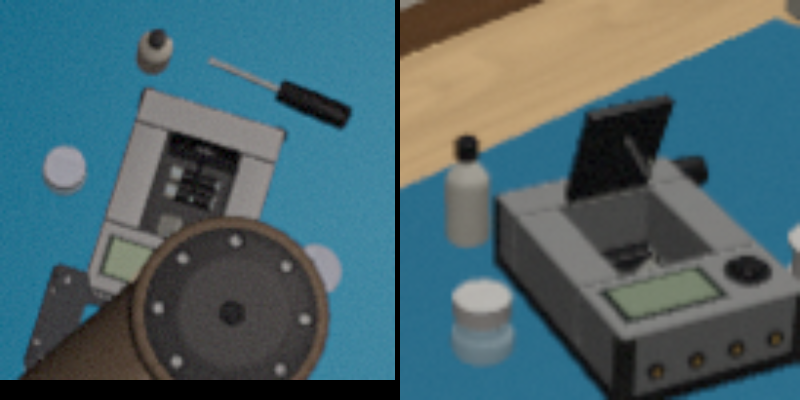

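The hatch has popped up (side view, free end at about (357,140)), and the battery bay shows. The meter and its neighbours have not moved. I'll wait a second to see that it stays open.

Emit:
{"op": "carry_out", "data": {
  "plan": [
    [0,0,0,0,0,0],
    [0,0,0,0,0,0],
    [0,0,0,0,0,0],
    [0,0,0,0,0,0],
    [0,0,0,0,0,0],
    [0,0,0,0,0,0],
    [0,0,0,0,0,0],
    [0,0,0,0,0,0],
    [0,0,0,0,0,0],
    [0,0,0,0,0,0],
    [0,0,0,0,0,0],
    [0,0,0,0,0,0]
  ]
}}

```text
time_s: 6.48
tcp_pos: [0.4283, 0.1075, 0.2921]
eef_rot: [179.4, -0.3, 160.9]
contact_force: [-1.0, -0.1, 0.5]
gripper_width: 0.0002
```

```bash
python3 - <<'E'
from h import *
b=r.capture("side")[...,::-1]
cv2.imwrite("pics/side5.png",b)
d0=cv2.absdiff(b,cv2.imread("pics/side0.png")).max(2)
d4=cv2.absdiff(b,cv2.imread("pics/side4.png")).max(2)
for d in (d0,d4):
    w=d[115:215,290:415]; print((w>60).sum(), cv2.boundingRect(((w>60)*255).astype(np.uint8)))
cv2.imwrite("pics/crop5.png",cv2.resize(b[115:215,290:415],(750,600)))
E
```

```text
595 (41, 0, 73, 67)
10 (97, 4, 15, 4)
```

View pics/crop5.png

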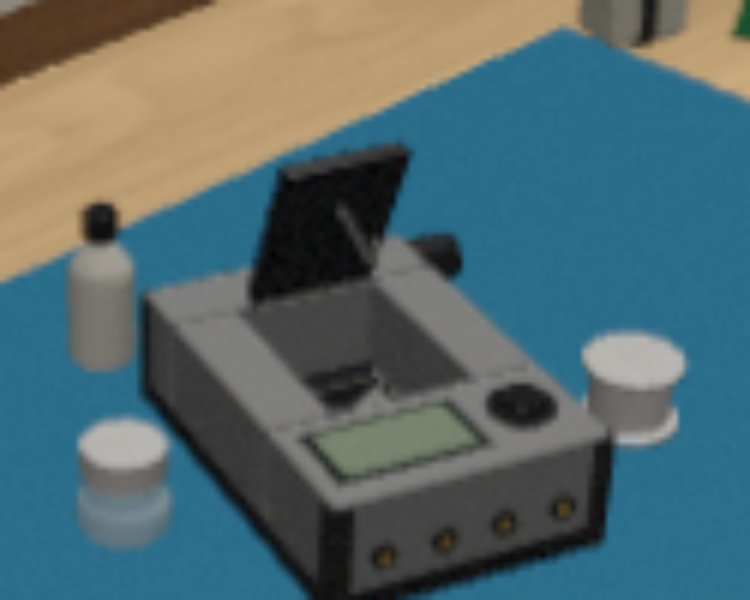

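The hatch stays open and steady. Nothing else has moved, and the gripper is well clear at the top of the crop.

```bash
python3 -c "
from plant import r
print(r.close_job())"
```

```text
the job is handed in; nothing more can be done
None
```

The hatch is open and the job is handed in. I pressed the grey meter's hatch once at the finger mark with closed fingers. The spring resisted with about 3 N, and the force rose to 6.6 N at the hard stop. I then pulled the fingers up and back towards the free end, and the hatch sprang up.

- **Hatch:** pictures about 1 s and 2 s after the release both show it fully open, with no change between them apart from the gripper drifting slightly.
- **Surroundings:** the meter, bottle, jar, spool and screwdriver look unmoved in the last pictures, and the blue look-alike was never approached. The final top view was partly blocked by the arm, so the last check relies on the side view.
- **Limits:** it took about 6.5 s of the 32 s, and the gripper finished clear of everything.

The sideways position overshot by a few millimetres on the way down. I corrected it before touching the hatch. No check failed.

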